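# Open the pump case to its standing angle and clip the pump in

### The job

Raise the stiff lid of the pump case on the bench until it stands 110 degrees open, leaning a little back past upright like a laptop screen, and push the bicycle pump down into the clip inside the case until it sits fully home and level with the sprung jaw snapped back over it (either way round). Leave the lid standing at that angle, and leave the brush, bottle and funnel where they are.

Things in the scene. Friction and masses are not known exactly. Their poses are not given: they have to be found in the camera images.
- case: Pump case fixed to the bench: grey base plate 140 (x) x 240 (y) x 12 mm, reaching x = -60 to +80 mm from the origin. Origin on the bench; x points from the handle side to the hinge side, y along the hinge, z up. Two hinge posts 80 mm high at x = 70, y = +-100 mm. The pump clip stands on the plate under the lid.
- case_seat (a point): Where the middle of the barrel axis lies when the pump is home (case x -5, y 0, z 45 mm), barrel along case y. Black forks 12 mm wide at y = +-45 mm: flat rests 30 mm above the bench, rear uprights 16 mm behind this point with sloping lead-in, 71 mm high. Sprung jaw claws at y = +-57 mm in front, tops 62 mm high. The middle 76 mm is free for fingers, down to 23 mm above the bench.
- case_hinge (a point): Middle of the lid's hinge axis (at x = 70, y = 0, z = 80 mm in the case's frame); the axis runs along the case's y.
- lid (a joint): Opening of the lid in rad: 0 = level over the clip, 1.57 = upright, 1.92 = 110 degrees, stop at 2.6. Stiff hinge (about 0.45 N m), stays where it is left. The lid is an aluminium panel 109 x 240 x 12 mm with a dark screen on its underside; it starts partly open, covering the clip.
- lid_bar (a point): Middle of the lid's steel carry-handle bar: a round bar 12 mm thick and 120 mm long, parallel to the hinge, 155 mm from the hinge axis in the lid's mid-plane, beyond the panel's free edge; the open gap between bar and panel edge is 32 mm.
- jaw (a joint): Angle of the sprung jaw (two steel claws on one bar) in rad: 0 = at rest, claws reaching over the seated barrel; grows as they are pushed aside towards the handle side. Pressed down from above with 5 to 15 N, the barrel pushes it aside by about 0.13, then it springs back.
- pump: Steel bicycle pump, 0.25 to 0.5 kg, lying on the bench. Origin under its middle, x along the pump, z up. Round steel barrel 30 mm thick and 130 mm long, a square black collar 32 x 32 x 20 mm at each end (170 mm over both), and a brass nozzle 12 mm thick and 15 mm long at the +x end.
- pump_mid (a point): Middle of the pump's barrel axis, 16 mm above the pump's origin.
- brush: Loose wooden brush 190 mm long lying along its x, to be left alone.
- bottle: Standing aluminium bottle with screw cap, 70 mm thick and 200 mm high, origin under its centre, to be left alone.
- funnel: Blue funnel standing mouth down, 110 mm wide and 115 mm high, origin under its centre, to be left alone.
Things that resemble listed ones, but are neither listed nor needed, are in the scene too. Several things have the shape of the pump; the one meant has the colours described above.

How it is judged:
By the outcome, as a careful person would: the job done as asked, in the order asked, and still so for the second after the job is handed in, with the robot touching nothing.
It also fails if it takes over 56 s, if anything falls off the work surface, if the arm or the gripper's body presses on something with over 40 N, if the wrist force passes 120 N, or if a joint passes its speed limit or range.

### The arm

A 6-joint arm with a two-finger parallel gripper is mounted at the origin on the work surface. World frame = base frame: x ahead of the robot, y to its left, z up, the work surface at z = 0. Lengths are in m, angles in rad, forces in N, time in s.
With the tool pointing down it reaches from about 0.3 to 0.775 m from the base axis. Payload 14.6 kg.
Tool frame: the origin (TCP) lies midway between the tips of the shut fingers; the grasp point (between the pads) lies 19 mm behind it (ctrl.pinch_z is the z of the grasp point in the tool frame, in m); z points along the fingers, y is the line along which they close (so a half turn about z gives the same grasp; the last joint's range is limited). The gripper opens to 94 mm and grips with 3 to 60 N. Pads are 16 mm wide; open, the fingers measure 119 mm over their backs; the gripper's body (75 mm by 177 mm) begins 78 mm behind the grasp point.
Start: joints at [-1.288, 0.3, 1.521, -0, 1.321, -0.067], TCP at [0.188, -0.517, 0.205] pointing down, gripper open.
Joint ranges: [-3.03, 3.03], [-0.79, 2.21], [0.23, 2.52], [-1.04, 4.18], [0, 3.07], [-2.55, 2.55]. Speed limits (rad/s): [2.22, 2.22, 2.57, 3.14, 3.14, 3.14].

### API

Orientations are given as [roll, pitch, yaw] about the fixed x, y, z axes, in that order (R = Rz(yaw) Ry(pitch) Rx(roll)).
In Python, from station import ctrl, camera, ticket gives the robot as it stands. The module is installed in compiled form; this text tells all that it offers.
- The arm moves only by the shell command python3 -m inch 'ROWS' [FORCE]. ROWS is text: rows parted by semicolons, each of 7 numbers parted by spaces: the opening, from -1 (shut) to 1 (fully open), then the shift along the tool's x, y, z in units of 0.03 m (1.0 is 0.03 m), then the turn, a rotation vector about the tool's x, y, z in units of 10 degrees (1.0 is 10 degrees). In form: grip dx dy dz rx ry rz; .... A call has 1 to 10 rows; each row shifts and turns the commanded pose from where the row before left it, along the tool's axes as they then stand; what a row does not reach is not made up. A row lasts 1/8 s, in which the tool goes at most 62.5 mm and 10.7 degrees, less where a joint would pass 70% of its speed; a pose out of reach is approached as far as the arm can. A call with a number of a shift or a turn outside -1 to 1 is refused whole. A call with a gripper value outside its range is refused whole. The fingers move at their own pace and stop on an object; FORCE is the grip in N (left out, the last holds). Time passes only in rows, so rows that do not move let the fingers close. It gives the time, the measured TCP pose, the force, the opening and the grip force at its end, in the units of the state.
- ctrl.get_obs(): the state, without advancing time (a new reading comes with each control period).
- camera(name): name is "scene" or "top" or "wrist"; returns a dict with "img" (384x512x3 uint8, blue, green, red), "range_z" (384x512 float32, m along the optical axis (not along the pixel's ray), 0 where there is no reading), "intrinsics" (3x3 intrinsics, pixels), "view" (4x4, takes a point from world to camera coordinates). Camera axes: x right, y down, z forward; pixel columns grow to the right and rows downward; lengths in m; the calibration is good to about 2 mm. The wrist camera is an equidistant fisheye: a pixel r from the principal point sees the ray r / f radians off the axis. A picture is of the moment at which its call begins.
- ticket.hand_in(): hands the job in; it is judged then, once.
The state is a dict: "time_s": time; "qpos": joint angles; "joint_vel": joint speeds; "tau": joint torques, N m; "ee_pos": TCP position; "eef_rot": TCP orientation; "force": force on the tool from outside, world axes, zero at the start; "moment": the same for the moment, N m; "grip_width": finger opening in m; "grip_force": force on a finger pad.
Only numpy, scipy, OpenCV 4.12 (cv2) and the standard library are available. Lean on these libraries where they do the work, as an engineer would, in place of code of your own. Each camera call takes 0.05 s, during which the arm holds its last target. There are 200 camera calls.

## Working session

There is one attempt and no reset: what is moved stays moved. The work goes in short steps, Python scripts to look and compute and a shell command to move; the robot and the scene stay as the last step left them, time stands still between calls to the robot, and variables do not carry over. Pictures are saved under pics/ and viewed, at most 10 in all, crops included, and the job is handed in when it is done.

```bash
mkdir -p pics
python3 - <<'E'
from station import ctrl,camera
import cv2,numpy as np
o=ctrl.get_obs();print(o['time_s'],o['ee_pos'],o['eef_rot'],ctrl.pinch_z)
for n in['scene','top']:
    c=camera(n);cv2.imwrite(f'pics/{n}0.png',c['img']);np.savez(f'{n}0.npz',**c)
    print(n,c['intrinsics'].tolist(),np.round(np.linalg.inv(c['view']),3).tolist())
E
```

```text
0.0 [ 0.18840408 -0.51645846  0.20490584] [-3.14049320e+00 -5.85664405e-05  3.49774725e-01] -0.0188
scene [[375.3349034116882, 0.0, 254.61070690159843], [0.0, 375.3349034116882, 191.19853322050616], [0.0, 0.0, 1.0]] [[0.873, 0.408, -0.269, 0.796], [0.489, -0.733, 0.474, -0.414], [-0.004, -0.545, -0.838, 1.024], [0.0, 0.0, 0.0, 1.0]]
top [[436.3124416758161, 0.0, 251.9777073563196], [0.0, 436.3124416758161, 194.78929529250917], [0.0, 0.0, 1.0]] [[0.0, -0.981, 0.192, 0.216], [-1.0, -0.001, -0.003, 0.112], [0.003, -0.192, -0.981, 1.477], [0.0, 0.0, 0.0, 1.0]]
```

View pics/scene0.png

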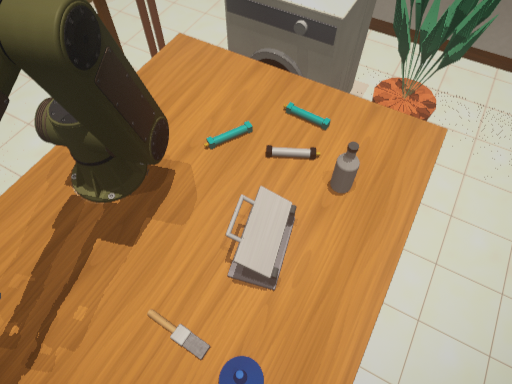

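View pics/top0.png

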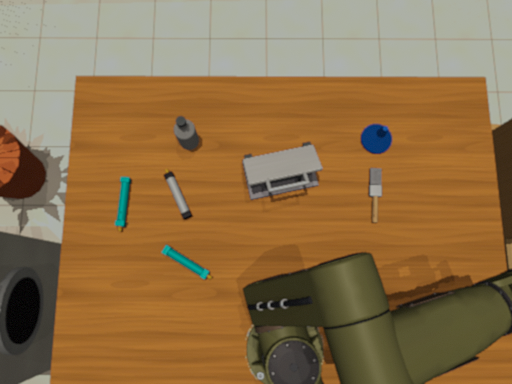

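The scene view shows three pump shapes: teal ones at about (229,135) and (307,115), and a steel barrel with black collars at (291,153), which is (178,195) in the top view. The steel one fits the description, and its brass nozzle seems to be at the right end. The lid is partly open over the case at (262,235), with its handle towards the robot. I'll confirm the pump in a crop and measure.

```bash
cat > h.py <<'E'
import numpy as np,cv2
def cloud(c):
    K,V,d=c['intrinsics'],c['view'],c['range_z'];h,w=d.shape
    u,v=np.meshgrid(np.arange(w),np.arange(h))
    P=np.stack([(u-K[0,2])/K[0,0]*d,(v-K[1,2])/K[1,1]*d,d,np.ones_like(d)],-1)
    P=(P@np.linalg.inv(V).T)[...,:3];P[d==0]=np.nan;return P
E
python3 - <<'E'
from h import *
s=dict(np.load('scene0.npz'));t=dict(np.load('top0.npz'))
a=cv2.resize(s['img'][180:300,215:305],None,fx=5,fy=5,interpolation=2)
b=cv2.resize(s['img'][135:170,255:330],None,fx=5,fy=5,interpolation=2)
e=cv2.resize(t['img'][135:210,235:330],None,fx=4,fy=4,interpolation=2)
im=np.zeros((600,800,3),np.uint8);im[:a.shape[0],:a.shape[1]]=a[:600];x=450
im[:175,x:x+350]=b[:,:350];im[200:500,x:x+350]=e[:,:350];cv2.imwrite('pics/crop1.png',im)
for n,c in(('s',s),('t',t)):
    P=cloud(c);z=P[...,2];R={'pump':(slice(135,170),slice(255,330)),'case':(slice(175,300),slice(215,310))} if n=='s' else {'pump':(slice(168,222),slice(160,196)),'case':(slice(135,212),slice(235,330))}
    q=P[R['pump']];q=q[(q[...,2]>.012)];print(n,'pump n',len(q),'zmax',np.nanmax(q[:,2]),np.nanpercentile(q[:,2],95))
    r=cv2.minAreaRect(q[:,:2].astype(np.float32)*1000);print(r, cv2.boxPoints(r).tolist())
    q=P[R['case']].reshape(-1,3);q=q[q[:,2]>.085];
    # plane ransac
    rng=np.random.default_rng(0);best=0
    for i in range(300):
        p=q[rng.choice(len(q),3,False)];nn=np.cross(p[1]-p[0],p[2]-p[0]);l=np.linalg.norm(nn)
        if l<1e-6:continue
        nn/=l;m=abs((q-p[0])@nn)<.003
        if m.sum()>best:best=m.sum();M=m
    g=q[M];ce=g.mean(0);nn=np.linalg.svd(g-ce,full_matrices=False)[2][2];nn*=np.sign(nn[2])
    print('lid',len(q),best,ce,nn,'tilt',np.degrees(np.arccos(nn[2])),'downhill az',np.degrees(np.arctan2(nn[1],nn[0])))
    uu=np.array([nn[1],-nn[0],0]);uu/=np.linalg.norm(uu);vv=np.cross(nn,uu)
    r=cv2.minAreaRect((np.c_[(g-ce)@uu,(g-ce)@vv]*1000).astype(np.float32));
    print(r);print([(ce+(x*uu+y*vv)/1000).round(4).tolist() for x,y in cv2.boxPoints(r)])
E
```

```text
s pump n 447 zmax 0.03542223221609264 0.031727284048391154
((507.2440185546875, 359.2183532714844), (182.9581756591797, 36.24781036376953), 25.5067195892334) [[416.8764953613281, 336.183349609375], [432.48541259765625, 303.46844482421875], [597.611572265625, 382.25335693359375], [582.0026245117188, 414.96826171875]]
lid 3447 3066 [ 5.83538426e-01 -5.13482907e-04  1.14777168e-01] [0.43158924 0.09192076 0.89737467] tilt 26.184902815795795 downhill az 12.023323440571504
((-7.248161315917969, -10.086357116699219), (163.57528686523438, 240.59359741210938), 89.91768646240234)
[[0.4765, 0.1072, 0.1552], [0.5263, -0.1282, 0.1554], [0.6699, -0.0978, 0.0832], [0.6201, 0.1376, 0.0831]]
t pump n 461 zmax 0.0410151326851822 0.03541145995876982
((508.0660400390625, 366.44000244140625), (184.72830200195312, 31.597675323486328), 24.978961944580078) [[417.66973876953125, 341.75701904296875], [431.01300048828125, 313.11492919921875], [598.4623413085938, 391.12298583984375], [585.1190795898438, 419.76507568359375]]
lid 2253 1728 [0.5796563  0.0142579  0.11662526] [0.42773469 0.09368329 0.89903641] tilt 25.968304211540783 downhill az 12.353957233637882
((1.0131454467773438, -8.278450012207031), (165.50892639160156, 239.71969604492188), 89.93628692626953)
[[0.4744, 0.113, 0.1564], [0.5254, -0.1213, 0.1565], [0.6708, -0.0896, 0.0841], [0.6198, 0.1446, 0.084]]
```

View pics/crop1.png

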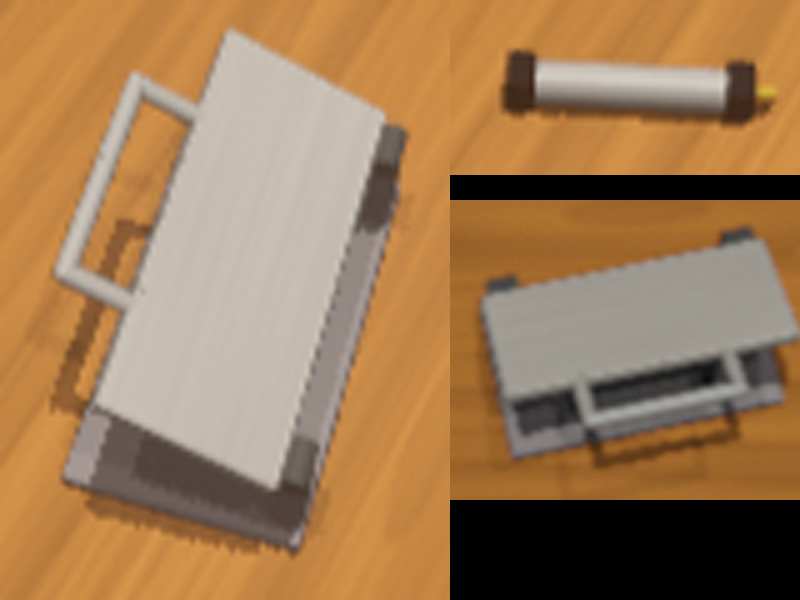

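The crop confirms the steel barrel, dark collars and brass nozzle at the right end. The two views disagree by about 7 mm in y, so I'll check them with colour rays and the bench and base depth.

```bash
cat >> h.py <<'E'
def ray(c,u,v,z):
    K,C=c['intrinsics'],np.linalg.inv(c['view'])
    d=C[:3,:3]@[(u-K[0,2])/K[0,0],(v-K[1,2])/K[1,1],1];p=C[:3,3];return p+d*(z-p[2])/d[2]
def plan(pos,yaw,pitch=0,n=None):
    "rows from the measured pose to TCP pos; tool z down, yaw, then turn pitch about tool x (rad)"
    from station import ctrl
    from scipy.spatial.transform import Rotation as R
    o=ctrl.get_obs();A=R.from_euler('xyz',o['eef_rot']);B=R.from_euler('xyz',[np.pi,0,yaw])*R.from_rotvec([pitch,0,0])
    s=A.inv().apply(np.array(pos)-o['ee_pos'])/.03;r=np.degrees((A.inv()*B).as_rotvec())/10
    print('shift',s.round(2),'turn',r.round(2),'| if turned first',B.inv().apply(np.array(pos)-o['ee_pos']).__truediv__(.03).round(2))
E
python3 - <<'E'
from h import *
s=dict(np.load('scene0.npz'));t=dict(np.load('top0.npz'))
for n,c in(('s',s),('t',t)):
    P=cloud(c);z=P[...,2];m=abs(z)<.02
    print(n,'bench',np.nanmedian(z[m]))
    b=P[m]; A=np.c_[b[:,:2],np.ones(len(b))];print(' plane',np.linalg.lstsq(A,b[:,2],rcond=None)[0])
    hsv=cv2.cvtColor(c['img'],cv2.COLOR_BGR2HSV)
    x0,x1,y0,y1=(255,330,135,170) if n=='s' else (160,196,168,222)
    mk=np.zeros(z.shape,np.uint8);mk[y0:y1,x0:x1]=((hsv[...,1]<60)|(hsv[...,2]<75))[y0:y1,x0:x1]*255
    k=max(cv2.findContours(mk,0,1)[0],key=cv2.contourArea);r=cv2.minAreaRect(k);print(' pump px',r,ray(c,*r[0],.016))
    bl=((hsv[...,0]>105)&(hsv[...,0]<125)&(hsv[...,1]>150)).astype(np.uint8)
    k=max(cv2.findContours(bl,0,1)[0],key=cv2.contourArea);print(' funnel',cv2.minEnclosingCircle(k))
    # base flange: olive low pts near origin
    q=P[(np.hypot(P[...,0],P[...,1])<.14)&(z>.008)&(z<.03)];print(' base ring',len(q),cv2.minEnclosingCircle((q[:,:2]*1000).astype(np.float32)) if len(q) else '')
from h import plan
plan([.509,-.007,.26],1.784)
E
```

```text
s bench -0.0014293883648339722
 plane [-0.00020706 -0.00090363 -0.00092882]
 pump px ((290.5907897949219, 152.00413513183594), (49.13108825683594, 10.216723442077637), 2.602562189102173) [0.5016932  0.35694839 0.016     ]
 funnel ((252.5, 382.5), 7.516748428344727)
 base ring 1104 ((2.2805838584899902, -5.450818061828613), 123.8228530883789)
t bench -0.0006644930140549121
 plane [-1.15664312e-03  1.42909122e-03 -4.92452265e-05]
 pump px ((177.62887573242188, 195.16494750976562), (49.3458251953125, 8.325838088989258), 66.03751373291016) [0.50017068 0.36203631 0.016     ]
 funnel ((375.9545593261719, 137.93182373046875), 14.846502304077148)
 base ring 761 ((0.31206199526786804, 5.77195405960083), 123.5033187866211)
shift [ 15.86 -12.29  -1.82] turn [-0.   -0.   -8.22] | if turned first [14.34 14.04 -1.84]
```

```bash
python3 -m inch '0.2 1 -0.77 -0.3 0 0 0;0.2 1 -0.77 -0.3 0 0 0;0.2 1 -0.77 -0.3 0 0 0;0.2 1 -0.77 -0.3 0 0 0;0.2 1 -0.77 -0.3 0 0 0;0.2 1 -0.77 -0.3 0 0 0;0.2 1 -0.77 0 0 0 0;0.2 1 -0.77 0 0 0 0;0.2 1 -0.77 0 0 0 0;0.2 1 -0.77 0 0 0 0' 40 && python3 -m inch '0.2 1 -0.77 0 0 0 0;0.2 1 -0.77 0 0 0 0;0.2 1 -0.77 0 0 0 0;0.2 1 -0.77 0 0 0 0;0.2 1 -0.77 0 0 0 0;0.2 0.86 -0.74 0 0 0 0;0 0 0 0 0 0 -1;0 0 0 0 0 0 -1;0 0 0 0 0 0 -1;0 0 0 0 0 0 -1' && python3 -m inch '0 0 0 0 0 0 -1;0 0 0 0 0 0 -1;0 0 0 0 0 0 -1;-0.1 0 0 0 0 0 -1;-0.1 0 0 0 0 0 -0.22;-0.1 0 0 0 0 0 0'
python3 - <<'E'
from h import *
from station import camera,ctrl
plan([.509,-.007,.26],1.784)
c=camera('wrist');np.savez('w1.npz',**c);cv2.imwrite('pics/w1.png',c['img']);print(c['intrinsics'].tolist(),np.linalg.inv(c['view']).round(3).tolist())
E
```

```text
time_s: 1.35
ee_pos: [0.3916, -0.1957, 0.2593]
eef_rot: [-3.141, 0.0, 0.35]
force: [0.2, -0.2, -0.7]
grip_width: 0.0564
grip_force: 0.0
time_s: 2.6
ee_pos: [0.509, -0.0072, 0.2591]
eef_rot: [-3.141, 0.0, 1.054]
force: [0.1, -0.0, 0.3]
grip_width: 0.047
grip_force: 0.0
time_s: 3.35
ee_pos: [0.509, -0.0072, 0.2592]
eef_rot: [-3.141, -0.0, 1.784]
force: [-0.1, -0.4, -0.0]
grip_width: 0.042
grip_force: 0.0
shift [ 0.01  0.   -0.03] turn [-0. -0.  0.] | if turned first [ 0.01  0.   -0.03]
[[297.3186396354542, 0.0, 261.7580337581958], [0.0, 297.3186396354542, 192.8697076282322], [0.0, 0.0, 1.0]] [[0.978, 0.201, 0.06, 0.493], [0.21, -0.937, -0.279, 0.073], [-0.0, 0.285, -0.959, 0.439], [0.0, 0.0, 0.0, 1.0]]
```

View pics/w1.png

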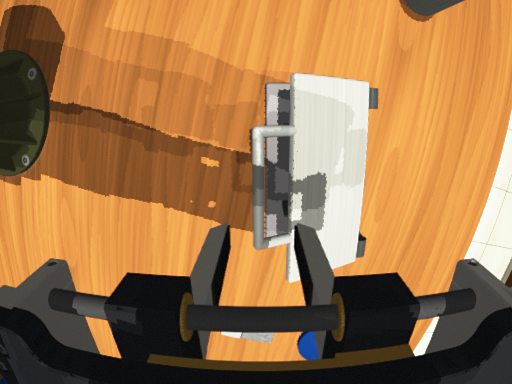

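The wrist view shows the handle bar from (258,128) to (260,245), the panel to its right, and the fingertips at (225,228) and (300,228). I'll cast fisheye rays for the bar and panel corners.

```bash
cat >> h.py <<'E'
def fdir(c,u,v):
    K=c['intrinsics'];a=(u-K[0,2])/K[0,0];b=(v-K[1,2])/K[1,1];r=np.hypot(a,b)+1e-9
    return np.stack([a/r*np.sin(r),b/r*np.sin(r),np.cos(r)],-1)
def fcloud(c):
    d=c['range_z'];v,u=np.indices(d.shape);D=fdir(c,u,v);P=D/D[...,2:]*d[...,None]
    C=np.linalg.inv(c['view']);P=P@C[:3,:3].T+C[:3,3];P[d==0]=np.nan;return P
def fray(c,u,v,z):
    C=np.linalg.inv(c['view']);d=C[:3,:3]@fdir(c,np.array(u*1.),np.array(v*1.));p=C[:3,3];return p+d*(z-p[2])/d[2]
E
python3 - <<'E'
from h import *
c=dict(np.load('w1.npz'));P=fcloud(c);z=P[...,2]
print('bench',np.nanmedian(z[60:160,150:240]))
for u,v in[(258,128),(259,187),(260,245)]:print('bar ray',fray(c,u,v,.148).round(4),'depth',np.nanmedian(P[v-1:v+2,u-1:u+2].reshape(-1,3),0).round(4))
q=P[60:285,285:375].reshape(-1,3);q=q[(q[:,2]>.07)&(q[:,2]<.16)]
ce=np.median(q,0)
for i in range(5):
    nn=np.linalg.svd(q-ce,full_matrices=False)[2][2];nn*=np.sign(nn[2]);q=q[abs((q-ce)@nn)<.004];ce=q.mean(0)
print(len(q),ce,'tilt',np.degrees(np.arccos(nn[2])),np.degrees(np.arctan2(nn[1],nn[0])))
# silhouette corners of panel via rays onto its plane
C=np.linalg.inv(c['view']);p=C[:3,3]
for u,v in[(293,73),(369,83),(290,282),(357,262)]:
    d=C[:3,:3]@fdir(c,np.array(u*1.),np.array(v*1.));print('corner',(p+d*(((ce-p)@nn)/(d@nn))).round(4))
E
```

```text
bench 0.0009066253861340912
bar ray [0.4933 0.0525 0.148 ] depth [0.4933 0.053  0.1547]
bar ray [ 0.5067 -0.0057  0.148 ] depth [ 0.5064 -0.0039  0.1559]
bar ray [ 0.5214 -0.0696  0.148 ] depth [ 0.5207 -0.066   0.156 ]
13217 [0.58192049 0.02702913 0.11613391] tilt 26.13793106947229 12.333198119467372
corner [0.5156 0.1142 0.1388]
corner [0.6112 0.1337 0.0909]
corner [ 0.5683 -0.1166  0.1377]
corner [ 0.666 -0.099  0.089]
```

```bash
python3 -m inch '-0.4 0 -0.07 0 0 0 0;-0.4 0 0 0.7 0 0 0;-0.4 0 0 1 0 0 0;-0.4 0 0 1 0 0 0;-0.4 0 0 1 0 0 0;-0.4 0 0 0.63 0 0 0;-0.4 0 0 0 0 0 0' 25 && python3 -m inch '-1 0 0 0 0 0 0;-1 0 0 0 0 0 0;-1 0 0 0 0 0 0' 25
```

```text
time_s: 4.28
ee_pos: [0.5064, -0.0077, 0.1286]
eef_rot: [-3.139, -0.001, 1.784]
force: [0.0, -0.0, 0.2]
grip_width: 0.0279
grip_force: 0.0
time_s: 4.65
ee_pos: [0.5051, -0.0082, 0.1301]
eef_rot: [-3.137, -0.0, 1.784]
force: [-19.1, -4.5, 10.7]
grip_width: 0.0111
grip_force: 25.0
```

```bash
python3 -m inch '-1 0 0.22 -0.37 0 0 0;-1 0 0.22 -0.37 0 0 0;-1 0 0.28 -0.33 0 0 0;-1 0 0.28 -0.33 0 0 0;-1 0 0.31 -0.26 0 0 0;-1 0 0.31 -0.26 0 0 0;-1 0 0.365 -0.22 0 0 0;-1 0 0.365 -0.22 0 0 0' && python3 -c "
from h import *;from station import ctrl
o=ctrl.get_obs();d=np.array(o['ee_pos'])-[.643,.0195,.080-.0188];x=d[0]*.977+d[1]*.213;print('case x',x,'z',d[2],'r',np.hypot(x,d[2]),np.degrees(np.arctan2(d[2],-x)))"
```

```text
time_s: 5.65
ee_pos: [0.5757, 0.0068, 0.2026]
eef_rot: [-3.141, 0.001, 1.784]
force: [-8.0, -3.3, 5.4]
grip_width: 0.0112
grip_force: 25.0
case x -0.06847439373383926 z 0.14136548852838363 r 0.15707623608963073 64.15545315437649
```

```bash
python3 -m inch '-1 0 0.4 -0.16 0 0 0;-1 0 0.4 -0.16 0 0 0;-1 0 0.395 -0.09 0 0 0;-1 0 0.395 -0.09 0 0 0;-1 0 0.43 -0.02 0 0 0;-1 0 0.43 -0.02 0 0 0;-1 0 0.425 0.045 0 0 0;-1 0 0.425 0.045 0 0 0;-1 0 0.39 0.11 0 0 0;-1 0 0.39 0.11 0 0 0' && python3 -m inch '-1 0 0 0 0 0 0;-1 0 0 0 0 0 0'
python3 - <<'E'
from h import *;from station import ctrl,camera
o=ctrl.get_obs();d=np.array(o['ee_pos'])-[.643,.0195,.080-.0188];x=d[0]*.977+d[1]*.213;print('case x',x,'z',d[2],'r',np.hypot(x,d[2]),np.degrees(np.arctan2(d[2],-x)))
for n in('scene','top'):
    c=camera(n);np.savez(n+'1.npz',**c);cv2.imwrite(f'pics/{n}1.png',c['img'])
E
```

```text
time_s: 6.9
ee_pos: [0.6957, 0.0328, 0.2082]
eef_rot: [-3.141, 0.001, 1.784]
force: [-3.4, -3.4, -0.1]
grip_width: 0.0112
grip_force: 25.0
time_s: 7.15
ee_pos: [0.6958, 0.0329, 0.208]
eef_rot: [3.14, 0.001, 1.784]
force: [4.4, -1.7, 1.9]
grip_width: 0.0111
grip_force: 25.0
case x 0.05445341910649486 z 0.1468225992633337 r 0.15659518034355033 110.34875966269364
```

View pics/scene1.png

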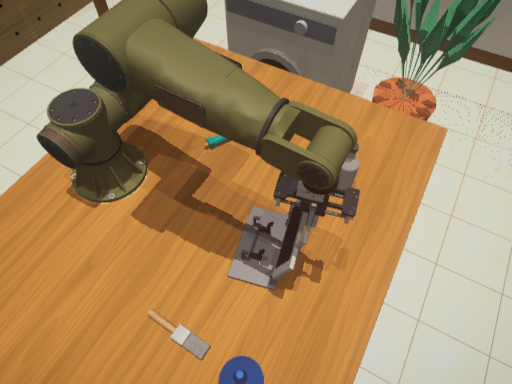

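The lid stands at about 110°, still held at the bar near (300,205), and the clip is visible at (262,237). I'll release, rise and measure.

```bash
python3 -m inch '-0.3 0 0 0 0 0 0;-0.3 0 0 0 0 0 0;-0.3 0 0 -0.6 0 0 0;-0.3 0 0 -1 0 0 0;-0.3 0 0 -1 0 0 0;-0.3 0 0 -1 0 0 0' 25
python3 - <<'E'
from h import *;from station import ctrl,camera
c=camera('wrist');np.savez('w2.npz',**c);cv2.imwrite('pics/w2.png',c['img'])
c=camera('scene');np.savez('scene2.npz',**c)
P=cloud(c)
# lid & bottle points
q=P.reshape(-1,3);d=q-[.643,.0195,.08];X=d[:,0]*.977+d[:,1]*.213;Y=-d[:,0]*.213+d[:,1]*.977;Z=d[:,2]
m=(abs(Y)<.115)&(X>-.02)&(X<.07)&(Z>.02)&(Z<.115);print(m.sum())
g=np.c_[X,Z][m];print('line fits: percentile of front face angle');
import cv2
for i in range(3):
    l=cv2.fitLine(g.astype(np.float32),cv2.DIST_HUBER,0,.001,.001).ravel();n=np.array([-l[1],l[0]]);g=g[abs((g-l[2:])@n)<.006]
print(len(g),l,np.degrees(np.arctan2(abs(l[1]),-l[0]*np.sign(l[1])))%180)
P=cloud(dict(np.load('scene0.npz')));z=P[...,2];q=P[138:195,325:362].reshape(-1,3);q=q[(q[:,2]>.05)];print('bottle',len(q),cv2.minAreaRect((q[:,:2]*1000).astype(np.float32)),q[:,2].max())
P=cloud(dict(np.load('top0.npz')));z=P[...,2];q=P[110:155,168:205].reshape(-1,3);q=q[(q[:,2]>.05)];print('bottle',len(q),cv2.minAreaRect((q[:,:2]*1000).astype(np.float32)),q[:,2].max())
plan([.50,.36,.28],np.radians(25.2))
print(ctrl.get_obs()['qpos'])
E
```

```text
time_s: 8.0
ee_pos: [0.6953, 0.0333, 0.3178]
eef_rot: [3.14, 0.0, 1.785]
force: [0.1, -0.2, -0.3]
grip_width: 0.0331
grip_force: 0.0
1240
line fits: percentile of front face angle
1116 [0.38341504 0.9235762  0.01756327 0.06863936] 112.54537
bottle 779 ((701.8181762695312, 315.6192321777344), (68.910888671875, 54.73002243041992), 9.511013984680176) 0.20121530054705494
bottle 522 ((695.7250366210938, 329.5111083984375), (61.86985397338867, 68.783447265625), 26.238304138183594) 0.20630382735354846
shift [12.03 -4.08  1.3 ] turn [ 0.04 -0.02  7.7 ] | if turned first [ -1.28 -12.64   1.35]
[-4.76884810e-03  6.16532422e-01  8.10249075e-01  1.19464436e-04
  1.70804322e+00 -2.18546047e-01]
```

```bash
python3 -m inch '0 1 -0.34 0 0 0 0;0 1 -0.34 0 0 0 0;0 1 -0.34 0 0 0 0;0 1 -0.34 0 0 0 0;0 1 -0.34 0 0 0 0;0 1 -0.34 0 0 0 0;0.2 1 -0.34 0 0 0 0;0.2 1 -0.34 0 0 0 0;0.2 1 -0.34 0 0 0 0;0.2 1 -0.34 0 0 0 0' 40 && python3 -m inch '0.2 1 -0.34 0.3 0 0 0;0.2 1 -0.34 0.5 0 0 0;0.2 0 0 0.5 0 0 1;0.2 0 0 0 0 0 1;0.2 0 0 0 0 0 1;0.2 0 0 0 0 0 1;0.2 0 0 0 0 0 1;0.2 0 0 0 0 0 1;0.2 0 0 0 0 0 1;0.2 0 0 0 0 0 0.7'; python3 -m inch '0.2 0 0 0 0 0 0'
python3 - <<'E'
from h import *;from station import ctrl,camera
c=camera('wrist');np.savez('w3.npz',**c);cv2.imwrite('pics/w3.png',c['img'])
c=camera('scene');np.savez('scene3.npz',**c);cv2.imwrite('pics/scene3.png',c['img']);c=camera('top');np.savez('top3.npz',**c)
E
```

```text
time_s: 9.35
ee_pos: [0.5314, 0.3055, 0.3151]
eef_rot: [-3.141, 0.0, 1.785]
force: [-0.1, 0.1, 0.1]
grip_width: 0.0563
grip_force: 0.0
time_s: 10.6
ee_pos: [0.4994, 0.359, 0.2761]
eef_rot: [-3.142, 0.0, 0.436]
force: [0.4, -0.7, -0.4]
grip_width: 0.0568
grip_force: 0.0
time_s: 10.72
ee_pos: [0.4994, 0.359, 0.2761]
eef_rot: [-3.142, 0.0, 0.441]
force: [0.6, 0.6, 0.5]
grip_width: 0.0562
grip_force: 0.0
```

View pics/w3.png

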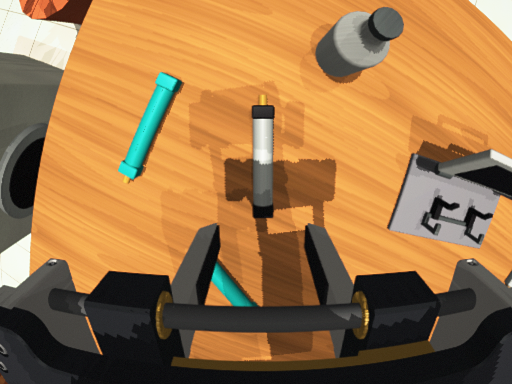

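The wrist view shows the pump between the fingers: collar ends at (263,106) and (263,216), nozzle at (263,99). The clip is visible at (455,215) and the lid edge at (490,170).

Run:
```python
from h import *;from station import ctrl
c=dict(np.load('w3.npz'))
a=fray(c,263,106.5,.032);b=fray(c,263,216.5,.026);print(a,b,np.linalg.norm(a-b),'mid',(a+b)/2,np.degrees(np.arctan2(*(a-b)[1::-1])))
# barrel/collar junctions
g=cv2.cvtColor(c['img'],6)[95:225,260:267].mean(1);print([(95+i,int(g[i])) for i in range(130) if i<30 or i>105])
P=fcloud(c);print('bench',np.nanmedian(P[100:150,180:230,2]),'barrel top',np.nanmedian(P[130:190,261:266].reshape(-1,3),0))
for n in('scene3','top3'):
    k=dict(np.load(n+'.npz'));q=cloud(k).reshape(-1,3);d=q-[.643,.0195,.08];X=d[:,0]*.977+d[:,1]*.213;Y=-d[:,0]*.213+d[:,1]*.977;Z=d[:,2]
    m=(abs(Y)<.11)&(X>-.02)&(X<.08)&(Z>.02)&(Z<.11);g=np.c_[X,Z][m].astype(np.float32)
    for i in range(4):
        l=cv2.fitLine(g,cv2.DIST_HUBER,0,.001,.001).ravel();nn=np.array([-l[1],l[0]]);g=g[abs((g-l[2:])@nn)<.004]
    print(n,len(g),l,np.degrees(np.arctan2(l[1],-l[0])))
print(ctrl.get_obs()['ee_pos'])
```

```text
[0.5775689  0.39243819 0.032     ] [0.42681239 0.32128654 0.026     ] 0.16681152739376093 mid [0.50219064 0.35686236 0.029     ] 25.265625689121286
[(95, 176), (96, 178), (97, 177), (98, 177), (99, 177), (100, 178), (101, 177), (102, 177), (103, 180), (104, 178), (105, 58), (106, 39), (107, 57), (108, 55), (109, 54), (110, 53), (111, 51), (112, 50), (113, 48), (114, 46), (115, 46), (116, 43), (117, 23), (118, 72), (119, 238), (120, 234), (121, 231), (122, 231), (123, 231), (124, 231), (201, 86), (202, 86), (203, 86), (204, 86), (205, 82), (206, 47), (207, 13), (208, 9), (209, 10), (210, 11), (211, 11), (212, 11), (213, 10), (214, 10), (215, 11), (216, 13), (217, 20), (218, 56), (219, 65), (220, 64), (221, 71), (222, 68), (223, 66), (224, 64)]
bench 0.0007687591871939348 barrel top [0.50844916 0.35978565 0.03162122]
scene3 1004 [0.37679252 0.92629766 0.0174003  0.06911405] 112.13515
top3 1252 [0.3734657  0.927644   0.0185388  0.06760368] 111.92951
[0.49954056 0.35904221 0.27624253]
```

```bash
python3 -m inch '0.2 0.05 0.07 0.9 0 0 0;0.2 0 0 1 0 0 0;0.2 0 0 1 0 0 0;0.2 0 0 1 0 0 0;0.2 0 0 1 0 0 0;0.2 0 0 1 0 0 0;0.2 0 0 1 0 0 0;0.2 0 0 1 0 0 0;0.2 0 0 0.8 0 0 0;0.2 0 0 0.38 0 0 0' 45 && python3 -m inch '-1 0 0 0 0 0 0;-1 0 0 0 0 0 0;-1 0 0 0 0 0 0;-1 0 0 0 0 0 0;-1 0 0 0 0 0 0' 50
```

```text
time_s: 12.12
ee_pos: [0.5015, 0.3575, 0.0026]
eef_rot: [3.141, 0.002, 0.442]
force: [0.1, -0.7, 0.3]
grip_width: 0.056
grip_force: 0.0
time_s: 12.75
ee_pos: [0.5023, 0.3582, 0.0049]
eef_rot: [-3.141, -0.002, 0.441]
force: [-1.7, -0.3, 6.1]
grip_width: 0.0288
grip_force: 50.0
```

```bash
python3 -m inch '-1 0 0 -0.5 0 0 0;-1 0 0 -1 0 0 0;-1 0 0 -1 0 0 0;-1 0 0 -1 0 0 0;-1 0 0 -1 0 0 0;-1 0 0 -1 0 0 0;-1 0 0 -1 0 0 -0.7;-1 0 0 0 0 0 -1;-1 0 0 0 0 0 -1;-1 0 0 0 0 0 -1' 50 && python3 -m inch '-1 0 0 0 0 0 -1;-1 0 0 0 0 0 -1;-1 0 0 0 0 0 -1;-1 0 0 0 0 0 -1;-1 0 0 0 0 0 0'; python3 -c "
from h import *
plan([.481,-.014,.17],1.7855)"
```

```text
time_s: 14.0
ee_pos: [0.5016, 0.3575, 0.1992]
eef_rot: [-3.141, 0.001, 1.092]
force: [0.1, -0.6, -3.5]
grip_width: 0.0286
grip_force: 50.0
time_s: 14.62
ee_pos: [0.5016, 0.3576, 0.1992]
eef_rot: [-3.141, 0.0, 1.783]
force: [-0.5, -0.8, -4.1]
grip_width: 0.0294
grip_force: 50.0
shift [-11.96  -3.29   0.98] turn [-0.    0.   -0.01] | if turned first [-11.96  -3.31   0.97]
```

```bash
python3 -m inch '-1 -1 -0.27 0 0 0 0;-1 -1 -0.27 0 0 0 0;-1 -1 -0.27 0 0 0 0;-1 -1 -0.27 0 0 0 0;-1 -1 -0.27 0 0 0 0;-1 -1 -0.27 0 0 0 0;-1 -1 -0.27 0 0 0 0;-1 -1 -0.27 0.2 0 0 0;-1 -1 -0.27 0.2 0 0 0;-1 -1 -0.27 0.2 0 0 0' && python3 -m inch '-1 -1 -0.27 0.2 0 0 0;-1 -0.96 -0.3 0.2 0 0 0;-1 0 0 0 0 0 -0.01;-1 0 0 0 0 0 0'
python3 - <<'E'
from h import *;from station import ctrl,camera
c=camera('wrist');np.savez('w4.npz',**c);a=c['img'][40:300,170:430];
cv2.imwrite('pics/w4.png',cv2.resize(a,None,fx=2.3,fy=2.3,interpolation=2))
for n in('scene','top'):
    k=camera(n);np.savez(n+'4.npz',**k)
E
```

```text
time_s: 15.88
ee_pos: [0.486, 0.0464, 0.1811]
eef_rot: [3.141, 0.0, 1.779]
force: [0.3, 0.6, -4.7]
grip_width: 0.0286
grip_force: 50.0
time_s: 16.38
ee_pos: [0.4821, -0.0134, 0.1692]
eef_rot: [3.141, -0.0, 1.784]
force: [0.4, -0.2, -4.6]
grip_width: 0.029
grip_force: 50.0
```

View pics/w4.png

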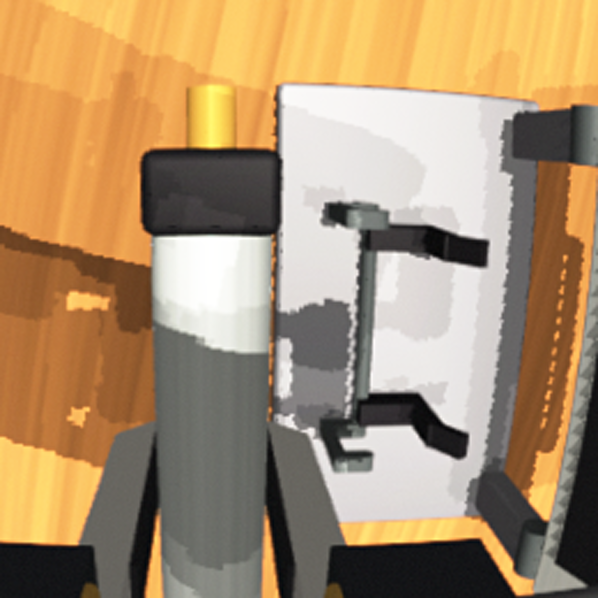

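Enlarged by 2.3 from (170,40), the crop shows claw tops at (376,216) and (353,463), fork upright tips at (487,250) and (465,448), and the pump's near collar inner edge at row 235. I'll compute the clip's y and the pump's offset along the tool in one frame.

Run:
```python
from h import *;from station import ctrl
c=dict(np.load('w4.npz'));P=fcloud(c);a=np.radians(12.3)
def st(p):return np.round([p[0]*np.cos(a)+p[1]*np.sin(a),-p[0]*np.sin(a)+p[1]*np.cos(a),p[2]],4)
def f(n,u,v,z):
    u,v=170+u/2.3,40+v/2.3;i,j=int(round(v)),int(round(u));print(n,st(fray(c,u,v,z)),'depth',st(np.nanmedian(P[i-1:i+2,j-1:j+2].reshape(-1,3),0)))
f('claw+',374,216,.062);f('claw-',355,463,.062);f('fork+',484,250,.071);f('fork-',462,448,.071)
f('plate NL',280,88,.012);f('plate NR',533,105,.012);f('plate far edge',420,518,.012)
o=ctrl.get_obs();e=np.array(o['ee_pos']);print('tcp',st(e))
f('collar outer top',210,150,e[2]+.027);f('collar inner top',210,234,e[2]+.027);f('barrel@collar',210,236,e[2]+.026)
f('collar L',143,190,e[2]+.027);f('collar R',279,190,e[2]+.027);f('nozzle tip',212,86,e[2]+.015)
for n in('scene4','top4'):
    k=dict(np.load(n+'.npz'));q=cloud(k).reshape(-1,3)
    S=q[:,0]*np.cos(a)+q[:,1]*np.sin(a);T=-q[:,0]*np.sin(a)+q[:,1]*np.cos(a);m=(q[:,2]>.009)&(q[:,2]<.016)&(S>.49)&(S<.65)&(abs(T+.115)<.16)
    print(n,'plate',m.sum(),np.percentile(S[m],[.5,99.5]),np.percentile(T[m],[.5,99.5]))
    m=(q[:,2]>.05)&(q[:,2]<.075)&(S>.52)&(S<.6)&(abs(T+.115)<.09);print(' clip T',np.percentile(T[m],[1,99]),m.sum(),'S',np.percentile(S[m],[1,99]))
```

```text
claw+ [ 0.539  -0.0587  0.062 ] depth [ 0.5394 -0.0588  0.0628]
claw- [ 0.537 -0.174  0.062] depth [ 0.5361 -0.1728  0.0631]
fork+ [ 0.5873 -0.0708  0.071 ] depth [ 0.5859 -0.0707  0.0727]
fork- [ 0.5867 -0.1637  0.071 ] depth [ 0.586  -0.1634  0.0724]
plate NL [ 5.031e-01 -4.000e-04  1.200e-02] depth [ 5.034e-01 -1.000e-04  1.160e-02]
plate NR [ 6.376e-01 -1.000e-04  1.200e-02] depth [ 0.6379 -0.0007  0.0127]
plate far edge [ 0.5916 -0.2361  0.012 ] depth [ 0.5928 -0.2356  0.0125]
tcp [ 0.4684 -0.1154  0.1691]
collar outer top [ 0.4692 -0.0325  0.1961] depth [ 0.469  -0.0324  0.1959]
collar inner top [ 0.4691 -0.0514  0.1961] depth [ 0.469  -0.0518  0.1958]
barrel@collar [ 0.4691 -0.052   0.1951] depth [ 0.469  -0.052   0.1962]
collar L [ 0.4542 -0.0413  0.1961] depth [ 0.4542 -0.0415  0.1964]
collar R [ 0.4846 -0.0414  0.1961] depth [ 0.4844 -0.0416  0.1963]
nozzle tip [ 0.4697 -0.0169  0.1841] depth [ 0.4691 -0.0169  0.1866]
scene4 plate 2053 [0.50122192 0.63142932] [-2.36813470e-01 -1.86983272e-04]
 clip T [-0.17867274 -0.0564813 ] 112 S [0.52517913 0.58673308]
top4 plate 702 [0.50482574 0.64043142] [-0.22665946  0.00914746]
 clip T [-0.07103196 -0.04932405] 38 S [0.52665016 0.58866062]
```

```bash
cat > go.py <<'E'
from h import *;import sys
S,T,z,p=map(float,sys.argv[1:]);a=np.radians(12.3)
plan([S*np.cos(a)-T*np.sin(a),S*np.sin(a)+T*np.cos(a),z],np.radians(102.3),np.radians(p))
E
python3 -m inch '-1 0 0 0 -0.6 0 0;-1 0 0 0 -0.6 0 0;-1 0 0 0 0 0 0' 60;python3 go.py .5578 -.1154 .095 -12
```

```text
time_s: 16.9
ee_pos: [0.4813, -0.0134, 0.1691]
eef_rot: [2.932, -0.0, 1.786]
force: [0.1, 0.0, -3.4]
grip_width: 0.0287
grip_force: 60.0
shift [0.   2.43 3.04] turn [-0. -0.  0.] | if turned first [0.01 2.43 3.04]
```

```bash
python3 -m inch '-1 0 0.6 0.13 0 0 0;-1 0 0.8 0.17 0 0 0;-1 0 0.8 0.17 0 0 0;-1 0 0.75 0.16 0 0 0;-1 0 -0.13 0.6 0 0 0;-1 0 -0.13 0.6 0 0 0;-1 0 -0.13 0.6 0 0 0;-1 0 -0.12 0.6 0 0 0;-1 0 0 0 0 0 0;-1 0 0 0 0 0 0' 60;python3 go.py .5578 -.1154 .095 -12;python3 - <<'E'
from h import *;from station import ctrl,camera
c=camera('wrist');np.savez('w5.npz',**c)
c2=camera('scene')
a=cv2.resize(c['img'][40:260,200:420],(520,520),interpolation=2);b=cv2.resize(c2['img'][170:300,215:330],(280,316),interpolation=2)
im=np.zeros((520,800,3),np.uint8);im[:,:520]=a;im[:316,520:]=b;cv2.imwrite('pics/w5.png',im)
E
```

```text
time_s: 18.15
ee_pos: [0.571, 0.006, 0.0959]
eef_rot: [2.932, 0.0, 1.786]
force: [-0.3, -0.4, -4.2]
grip_width: 0.0286
grip_force: 60.0
shift [ 0.01 -0.05  0.02] turn [-0.   -0.    0.01] | if turned first [ 0.01 -0.05  0.02]
```

View pics/w5.png

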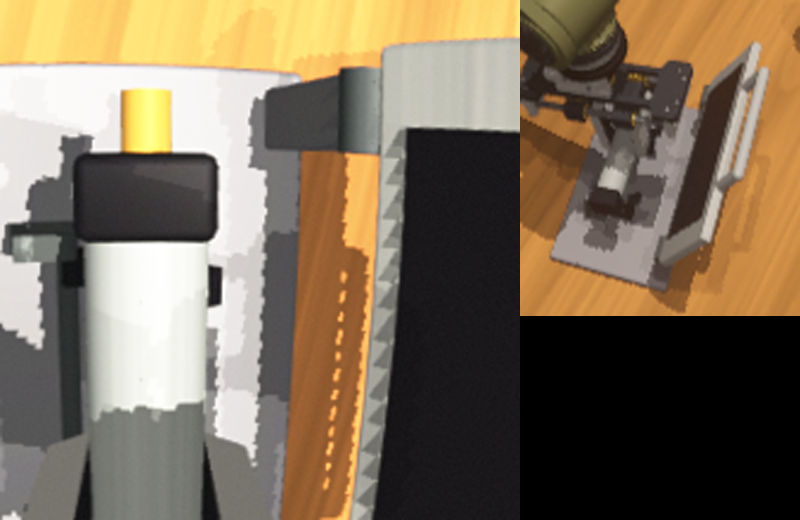

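The pump sits over the clip, parallel to it. The claw at (40,240) lies just inside the collar, and the gripper is well clear of the lid. Lowering.

```bash
python3 -m inch '-1 0 -0.12 0.35 0 0 0;-1 0 -0.08 0.4 0 0 0;-1 0 -0.08 0.36 0 0 0;-1 0 0 0 0 0 0' 60; python3 -m inch '-1 0 -0.035 0.16 0 0 0;-1 0 -0.035 0.16 0 0 0'; python3 -m inch '-1 0 -0.035 0.16 0 0 0;-1 0 0 0 0 0 0'; python3 go.py .5578 -.1154 .0342 -12
```

```text
time_s: 18.75
ee_pos: [0.5691, 0.0055, 0.0599]
eef_rot: [2.933, -0.0, 1.786]
force: [2.2, 0.2, -4.7]
grip_width: 0.0294
grip_force: 60.0
time_s: 19.0
ee_pos: [0.57, 0.0054, 0.0516]
eef_rot: [2.93, 0.001, 1.786]
force: [3.9, 0.4, -0.5]
grip_width: 0.0291
grip_force: 60.0
time_s: 19.25
ee_pos: [0.5689, 0.0054, 0.0454]
eef_rot: [2.933, -0.0, 1.786]
force: [4.8, -0.3, -6.4]
grip_width: 0.0289
grip_force: 60.0
shift [ 0.02 -0.05  0.37] turn [-0. -0.  0.] | if turned first [ 0.02 -0.05  0.37]
```

```bash
python3 -m inch '-1 0 -0.025 0.13 0 0 0;-1 0 -0.025 0.13 0 0 0;-1 0 0 0 0 0 0'; python3 -m inch '-1 0 -0.02 0.1 0 0 0;-1 0 0 0 0 0 0';python3 -m inch '-1 0 -0.02 0.07 0 0 0;-1 0 0 0 0 0 0'; python3 go.py .5578 -.1154 .0342 -12
```

```text
time_s: 19.62
ee_pos: [0.5687, 0.0054, 0.0373]
eef_rot: [2.934, -0.0, 1.786]
force: [4.7, 0.3, -10.3]
grip_width: 0.0288
grip_force: 60.0
time_s: 19.88
ee_pos: [0.5689, 0.0055, 0.0346]
eef_rot: [2.933, -0.0, 1.786]
force: [3.8, 0.4, -8.9]
grip_width: 0.0287
grip_force: 60.0
time_s: 20.12
ee_pos: [0.5692, 0.0054, 0.0339]
eef_rot: [2.932, 0.0, 1.786]
force: [-5.9, 1.0, 9.9]
grip_width: 0.0289
grip_force: 60.0
shift [ 0.02  0.02 -0.01] turn [ 0. -0.  0.] | if turned first [ 0.02  0.02 -0.01]
```

```bash
python3 -m inch '-1 0 -0.02 0.08 0 0 0;-1 0 0 0 0 0 0'; python3 -m inch '-0.2 0 0 0 0 0 0;-0.2 0 0 0 0 0 0;-0.15 0 0 0 0 0 0;-0.15 0 0 -0.3 0 0 0;-0.15 0 0 -0.7 0 0 0;-0.15 0 0 -1 0 0 0;-0.15 0 -0.3 -1 0 0 0;-0.15 0 -0.5 -1 0 0 0' 20; python3 -m inch '-0.15 0 -1 -0.5 0 0 0;-0.15 0 -1 -0.2 0 0 0;-0.15 0 -1 0 0 0 0;-0.15 0 -1 0 0 0 0;-0.15 0 -1 0 0 0 0;-0.15 0 -1 0 0 0 0;-0.15 0 0 0 0 0 0'
python3 - <<'E'
from h import *;from station import ctrl,camera
w=camera('wrist');np.savez('w6.npz',**w);s=camera('scene');np.savez('scene6.npz',**s);t=camera('top');np.savez('top6.npz',**t)
im=np.zeros((600,800,3),np.uint8);im[:384,:]=0
im[:384,:512]=w['img'];im[:288,512:]=cv2.resize(s['img'][180:300,215:335],(288,288),interpolation=2);im[300:588,512:]=cv2.resize(t['img'][120:216,232:328],(288,288),interpolation=2)
cv2.imwrite('pics/w6.png',im)
E
```

```text
time_s: 20.38
ee_pos: [0.5694, 0.0054, 0.0336]
eef_rot: [2.931, 0.0, 1.787]
force: [-23.8, 0.7, 40.0]
grip_width: 0.029
grip_force: 60.0
time_s: 21.38
ee_pos: [0.5213, -0.005, 0.1442]
eef_rot: [2.932, 0.0, 1.786]
force: [0.4, -0.0, -0.6]
grip_width: 0.0401
grip_force: 0.0
time_s: 22.25
ee_pos: [0.3446, -0.0437, 0.1262]
eef_rot: [2.932, 0.0, 1.785]
force: [0.3, -0.1, 0.8]
grip_width: 0.0399
grip_force: 0.0
```

View pics/w6.png

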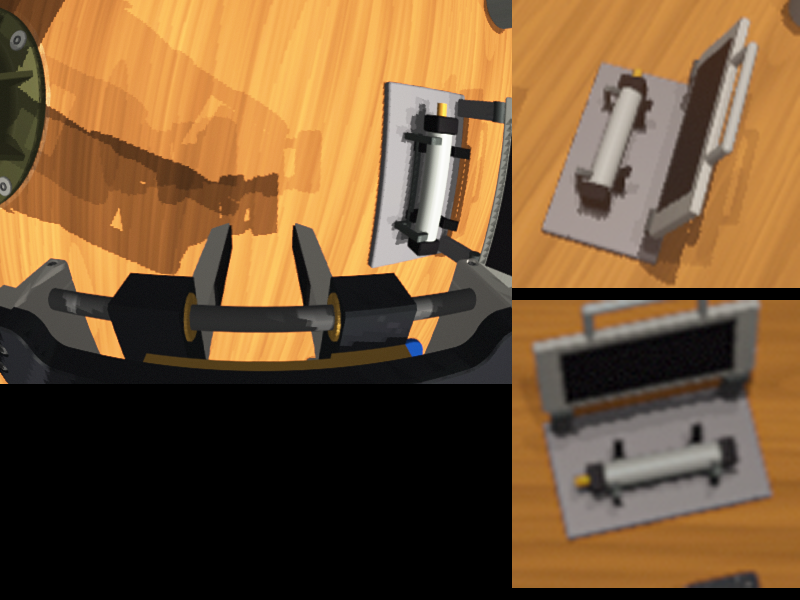

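The pump lies in the clip with both claws over it, and the lid is standing. Now I'll check barrel height, level and lid angle numerically.

Run:
```python
from h import *
a=np.radians(12.3)
for n in('scene6','top6','w6'):
    k=dict(np.load(n+'.npz'));q=(fcloud if n=='w6' else cloud)(k).reshape(-1,3)
    X=q[:,0]*np.cos(a)+q[:,1]*np.sin(a)-.561;Y=-q[:,0]*np.sin(a)+q[:,1]*np.cos(a)+.117;Z=q[:,2]
    for y0 in(-75,-30,0,30,75):
        m=(abs(Y-y0/1e3)<.008)&(abs(X+.005)<.02)&(Z<.09)
        if m.sum()>3:print(n,y0,m.sum(),'top z',np.percentile(Z[m],90).round(4),'x',np.median(X[m][Z[m]>np.percentile(Z[m],60)]).round(4))
    m=(abs(Y)<.08)&(X>.06)&(X<.15)&(Z>.115)&(Z<.175)
    if m.sum()<100:continue
    g=np.c_[X,Z][m].astype(np.float32)
    for i in range(6):
        l=cv2.fitLine(g,cv2.DIST_HUBER,0,.001,.001).ravel();nn=np.array([-l[1],l[0]]);g=g[abs((g-l[2:])@nn)<.003]
    m=(abs(Y)<.05)&(X>.09)&(X<.16)&(Z>.21)&(Z<.25)
    print(n,'lid',len(g),np.degrees(np.arctan2(l[1],-l[0])),'bar',m.sum(),np.median(X[m]),np.percentile(Z[m],[50,95]))
```

```text
scene6 -75 114 top z 0.0615 x -0.0055
scene6 -30 57 top z 0.0591 x -0.0073
scene6 0 73 top z 0.0584 x -0.0057
scene6 30 75 top z 0.059 x -0.0058
scene6 75 63 top z 0.0617 x -0.0014
scene6 lid 430 111.29765 bar 177 0.12499860215318348 [0.22760927 0.23060685]
top6 -75 45 top z 0.0621 x -0.007
top6 -30 61 top z 0.0607 x -0.0036
top6 0 59 top z 0.061 x -0.0058
top6 30 62 top z 0.0607 x -0.0052
top6 75 61 top z 0.061 x -0.0025
top6 lid 571 111.24891 bar 132 0.1250320168502851 [0.22812449 0.23336907]
w6 -75 427 top z 0.063 x -0.0067
w6 -30 501 top z 0.0604 x -0.0119
w6 0 529 top z 0.0604 x -0.0116
w6 30 543 top z 0.0603 x -0.0111
w6 75 654 top z 0.0629 x -0.0064
  return _methods._mean(a, axis=axis, dtype=dtype,
  ret = ret.dtype.type(ret / rcount)
Traceback (most recent call last):
IndexError: index -1 is out of bounds for axis 0 with size 0
```

Barrel top is at 60 mm as required and level, the claws are over it, and the lid is at about 111°. Handing in.

```bash
python3 -c "
from station import ticket;print(ticket.hand_in())"
```

```text
the job is handed in; nothing more can be done
None
```

The job is handed in: the lid stands at about 111° (measured, against 110° asked), the pump sits home and level in the clip with the claws over it, and the arm never went near the brush, bottle or funnel; it took about 22 s.

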